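# Pack the tap chuck under the cantilever tray of the tap case

## Task

At the tapping stand, put the tap chuck away: swing the top tray of the case up and right over to the side by its handle until it rests fully open, and stand the straight-sided chuck with the short thin stub on top (neither the wide-flanged holder nor the tall slim one) upright in the empty bay underneath. Then swing the tray back by its handle until it is fully down on the case.

Things in the scene. Friction and masses are not known exactly. Their poses are not given: they have to be found in the camera images.
- tray_arms (a joint): Cantilever arms (90 mm) of the tray: 0 closed, 2.094 open on its stop. The tray stays level and never turns; at q each of its points is off its closed place by 90 mm*(cos(30deg+q)-cos 30deg) along the case's y and 90 mm*(sin(30deg+q)-sin 30deg) up: it ends 156 mm to -y, 45 mm higher midway. Gravity holds it at both ends; let go between, it sinks slowly to the nearer. Takes 3 to 8 N.
- tray_handle (a point): Centre of the wooden handle bar of the tray: 132 mm long (x), 14 thick (y), 18 high, 140 mm above the table when closed. x runs along bar and case, y across (the tray opens to -y), z up. Tray: dark steel, 220 x 140 mm, rim 30 mm high; the bar's centre is 55 mm above its underside, 51 above its floor, and nothing in the tray beside the bar is above the rim.
- case_bay (a point): Centre of the floor of the empty bay in the dark steel case (220 x 140 mm, walls 85 mm above the table), 5 mm above the table, uncovered when the tray is open. The bay is 123 (x) by 130 mm (y); at -x a 60 mm high divider parts it from a bay full of round dies. 80 mm from floor to closed tray. Axes as the handle's.
- tap_chuck: The tap chuck to pack: dark steel, upright, straight cylinder 36 mm in diameter and 52 high, with a stub 20 in diameter and 16 high on top (68 in all), 0.2 to 0.4 kg. Origin at the centre of its underside, z up. Two others of the same steel stand near: one with a 56 mm wide flange at its foot (46 high), one slimmer and taller (28 by 88).
Mind the look-alikes: they are no part of the job. What is shaped like the tap_chuck but orange or pink is not meant.

How it is judged:
On the way, in this order (a step that is already met when the one before it is completed fails the run):
1. the tray is swung over to its open rest (value of joint tray_arms above 1.9 rad), for 0.2 s.
2. the tap chuck stands released in the empty bay, with the tray open (value of joint tray_arms above 1.6 rad and x of tap_chuck in the frame of case_bay between -0.06 and 0.06 m and y of tap_chuck in the frame of case_bay between -0.06 and 0.06 m and z of tap_chuck in the frame of case_bay below 0.01 m and angle between tap_chuck's own z axis and vertical below 0.17 rad and contact force between the fingers and tap_chuck below 0.2 N), for 0.2 s.
At the end, for the whole second after the job is handed in: The tray is down on the case (arms within 0.08 rad of closed) and the tap chuck stands in the bay underneath: its foot on the floor (within 10 mm), upright within 10 degrees, anywhere in the bay (within 60 mm of its centre along each axis), at rest (value of joint tray_arms below 0.08 rad and x of tap_chuck in the frame of case_bay between -0.06 and 0.06 m and y of tap_chuck in the frame of case_bay between -0.06 and 0.06 m and z of tap_chuck in the frame of case_bay below 0.01 m and angle between tap_chuck's own z axis and vertical below 0.17 rad and linear speed of tap_chuck below 0.02 m/s); the robot touches nothing.
It also fails if it takes over 66 s, if anything falls off the work surface, if the arm or the gripper's body presses on something with over 40 N, if the wrist force passes 120 N, or if a joint passes its speed limit or range.

## Robot

A 7-joint arm with a two-finger parallel gripper is mounted at the origin on the work surface. World frame = base frame: x ahead of the robot, y to its left, z up, the work surface at z = 0. Lengths are in m, angles in rad, forces in N, time in s.
With the tool pointing down it reaches from about 0.4 to 0.875 m from the base axis. Payload 19.3 kg.
Tool frame: the origin (TCP) lies on the centre line of the jaws, within the pads' length; the fingertips stand 14 mm ahead of it and the grasp point (between the pads) lies 5 mm behind it; y points along the fingers, x is the direction in which the jaws open and shut, and the axes are right-handed (so a half turn about y gives the same grasp; the last joint's range is limited). The gripper opens to 85 mm and grips with 20 to 120 N. Pads are 22 mm wide; open, the fingers measure 114 mm over their backs; the gripper's body (76 mm by 85 mm) begins 54 mm behind the grasp point. The pads swing forward as they close: fully open they stand 13 mm farther back than shut.
Start: joints at [1.199, 0.521, -0.036, 1.599, 0.021, 1.021, -0.113], TCP at [0.186, -0.597, 0.245] pointing down, gripper open.
Joint ranges: [-2.91, 2.91], [-0.3, 2.13], [-1.5, 1.42], [0.17, 2.43], [-1.26, 4.41], [0.16, 1.93], [-2.52, 2.52]. Speed limits (rad/s): [1.89, 1.89, 2.39, 2.39, 3.01, 3.01, 3.01].

## Interface

Orientations are given as [roll, pitch, yaw] about the fixed x, y, z axes, in that order (R = Rz(yaw) Ry(pitch) Rx(roll)).
In Python, from workcell import monitor, grab_frame, workorder gives the robot as it stands.
- The arm moves only by the tool drive_tool, never from a script. Its argument "steps" is one flat list of numbers, 5 for each row, row after row: the finger opening in mm, from 0 to 85.4, then the shift along the world's x, y, z in mm, then the turn about the world's z in degrees. In form: [fingers, tx, ty, tz, twist, fingers, tx, ty, tz, twist, ...]. A call has exactly 5 rows; each row shifts and turns the commanded pose from where the row before left it; what a row does not reach is not made up. A row lasts 1/12 s, in which the tool goes at most 41.7 mm and 7.16 degrees, less where a joint would pass 70% of its speed; a pose out of reach is approached as far as the arm can. A call is refused whole if a number of a shift passes 41.7 or a number of a turn 7.16, either way. A call with a gripper value outside its range is refused whole. The fingers move at their own pace and stop on an object; "grip_force" is the grip in N (left out, the last holds). Time passes only in rows, so rows that do not move let the fingers close, or fill a call up. It gives the time, the measured TCP pose, the force and the opening at its end, in the units of the state.
- monitor.observe(): the state, without advancing time (a new reading comes with each control period).
- grab_frame(name): name is "side" or "top"; returns a dict with "frame" (400x640x3 uint8, red, green, blue), "vertical_fov" (degrees; the focal length in pixels is half the picture's height over the tangent of half this angle, whatever the lens; pixels are square), "cx", "cy" (the principal point, pixels), "k1" (the pictures are not rectified: a ray, as slopes to the right and down, at radius r is drawn at 1 + k1 r^2 times it, then the intrinsics apply), "xyz" and "orientation" of the camera in the world. Camera axes: x right, y down, z forward; pixel columns grow to the right and rows downward; lengths in m; the calibration is good to about 2 mm. A picture is of the moment at which its call begins. There is no depth.
- workorder.job_done(): hands the job in, once; it reports no verdict.
The state is a dict: "clock": time; "qpos": joint angles; "qd": joint speeds; "joint_efforts": joint torques, N m; "position": TCP position; "tool_rot": TCP orientation; "force": force on the tool from outside, world axes, zero at the start; "moment": the same for the moment, N m; "grip_width": finger opening in m.
Only numpy, scipy, OpenCV 4.12 (cv2) and the standard library are available. Lean on these libraries where they do the work, as an engineer would, in place of code of your own. Each camera call takes 0.05 s, during which the arm holds its last target. There are 200 camera calls.

## Working session

There is one attempt and no reset: what is moved stays moved. The work goes in short steps, Python scripts to look and compute and a tool call to move; the robot and the scene stay as the last step left them, time stands still between calls to the robot, and variables do not carry over. Pictures are saved under pics/ and viewed, about 8 in all and at most 12, crops included, and the job is handed in when it is done.

Besides the shell and the picture viewer there is one more tool, called after "Emit:" as name(argument=value, ...) on one line, values as JSON. drive_tool: Moves the arm, as the interface text tells. Its arguments: {"type":"object","properties":{"steps":{"type":"array"},"grip_force":{"type":"number"}},"required":["steps"]}

```bash
mkdir -p pics; cat > h.py <<'E'
import numpy as np,cv2
from workcell import monitor,grab_frame,workorder
from scipy.spatial.transform import Rotation as R
def rot(o):
    o=np.array(o,float)
    if o.shape==(3,3): return o
    if o.size==4: return R.from_quat(o).as_matrix()
    return R.from_euler('xyz',o).as_matrix()
def KD(g):
    h,w=g['frame'].shape[:2]; f=h/2/np.tan(np.radians(g['vertical_fov'])/2)
    return np.array([[f,0,g['cx']],[0,f,g['cy']],[0,0,1.]]),np.array([g['k1'],0,0,0,0.])
def atz(g,u,v,z):
    K,D=KD(g); p=cv2.undistortPointsIter(np.array([[[u,v]]],float),K,D,np.eye(3),np.eye(3),(3,100,1e-12))[0,0]
    d=rot(g['orientation'])@np.array([p[0],p[1],1]); o=np.array(g['xyz']); return o+d*(z-o[2])/d[2]
def proj(g,P):
    K,D=KD(g); M=rot(g['orientation']).T; t=-M@np.array(g['xyz'])
    return cv2.projectPoints(np.array(P,float).reshape(-1,1,3),cv2.Rodrigues(M)[0],t,K,D)[0][:,0]
def save(g,n,crop=None,s=1):
    im=g['frame'][:,:,::-1]
    if crop: im=im[crop[1]:crop[3],crop[0]:crop[2]]
    cv2.imwrite('pics/'+n+'.png',cv2.resize(im,None,fx=s,fy=s,interpolation=cv2.INTER_CUBIC))
E
python3 - <<'E'
from h import *
import pickle
for n in('top','side'):
    g=grab_frame(n); pickle.dump(g,open(n+'.pkl','wb')); save(g,n+'0',s=1.25); print({k:v for k,v in g.items() if k!='frame'})
print(monitor.observe())
E
```

```text
{'vertical_fov': 45.71896031221875, 'cx': 321.2140343014413, 'cy': 196.33255008539763, 'k1': -0.08235443186538993, 'xyz': array([0.41881896, 0.09649841, 0.91215184]), 'orientation': array([-3.00626557,  0.02396997, -1.557248  ])}
{'vertical_fov': 49.09328116968457, 'cx': 308.80034719497644, 'cy': 197.9450769971814, 'k1': -0.11064626060152705, 'xyz': array([0.15171867, 0.5144114 , 0.77092831]), 'orientation': array([-2.45591564, -0.01197269, -2.38163655])}
{'clock': 0.1, 'qpos': array([ 1.19880063,  0.52195887, -0.03632633,  1.59993143,  0.02119616,
        1.02108866, -0.11280137]), 'qd': array([ 4.78798571e-04, -1.89358014e-03, -5.41833590e-04, -2.10686669e-03,
        2.24047355e-03, -1.67998652e-05, -4.26100627e-04]), 'joint_efforts': array([ 4.35847527e-03, -9.28487849e+01,  1.98402666e+00, -3.70529616e+01,
        1.80359714e-02,  5.38548455e-03, -1.14297359e-04]), 'position': array([ 0.1856598 , -0.59649806,  0.24478752]), 'tool_rot': array([-1.57086270e+00,  9.99300153e-04, -1.26901633e+00]), 'force': array([-0.70925714, -0.00641277, -0.08783343]), 'moment': array([ 0.03910038, -0.00613563, -0.03858589]), 'grip_width': 0.0856274882527793}
```

View pics/top0.png

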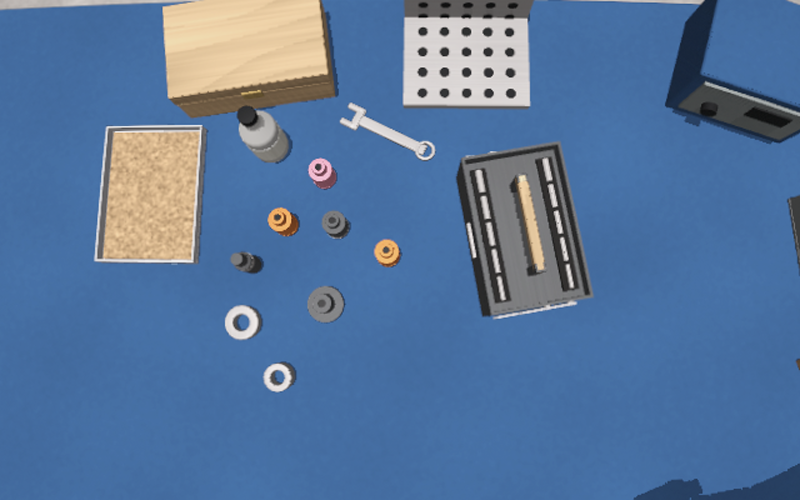

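View pics/side0.png

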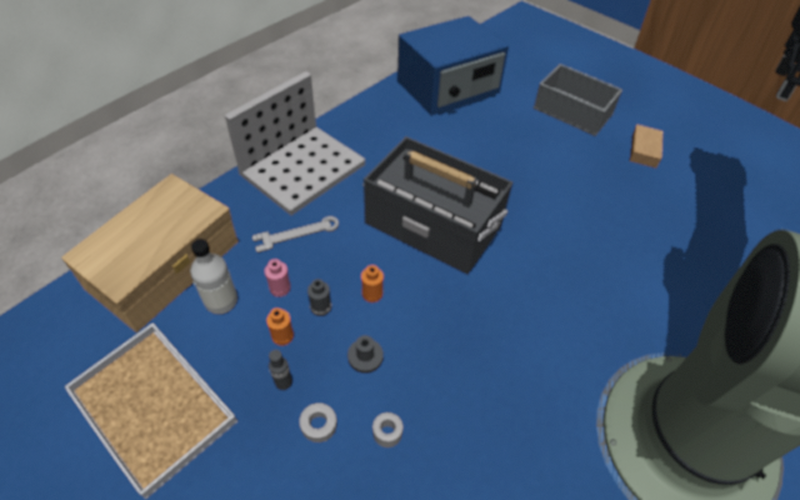

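The straight dark chuck with the short stub is at top-picture (335,224). The look-alikes are the slim one at (243,262), the flanged one at (325,303), the orange ones at (282,221) and (387,252), and the pink one at (321,172). I'll confirm it with an enlarged crop, and read the arms' direction at the case end in the same picture.

```bash
python3 - <<'E'
from h import *
import pickle
s=pickle.load(open('side.pkl','rb'));t=pickle.load(open('top.pkl','rb'))
a=cv2.resize(s['frame'][100:225,280:420,::-1],(560,500),interpolation=cv2.INTER_CUBIC) #4x
b=cv2.resize(s['frame'][200:320,205:265,::-1],(240,480),interpolation=cv2.INTER_CUBIC)
c=np.zeros((500,800,3),np.uint8);c[:,:560]=a;c[:480,560:]=b
cv2.imwrite('pics/crop.png',c)
q=lambda u,v,z:print((u,v),np.round(atz(t,u/1.25,v/1.25,z),4))
q(520,178,.149);q(540,270,.149);q(527,177,.149);q(333,216,.068);q(460,158,.115);q(560,144,.115);q(591,296,.115);q(487,316,.115)
q(387,250,.068)
E
```

```text
(520, 178) [ 0.6138 -0.0389  0.149 ]
(540, 270) [ 0.4923 -0.063   0.149 ]
(527, 177) [ 0.6153 -0.0482  0.149 ]
(333, 216) [0.5756 0.2184 0.068 ]
(460, 158) [0.6501 0.0377 0.115 ]
(560, 144) [ 0.6719 -0.1017  0.115 ]
(591, 296) [ 0.4612 -0.1385  0.115 ]
(487, 316) [0.4332 0.0017 0.115 ]
(387, 250) [0.5266 0.1391 0.068 ]
```

View pics/crop.png

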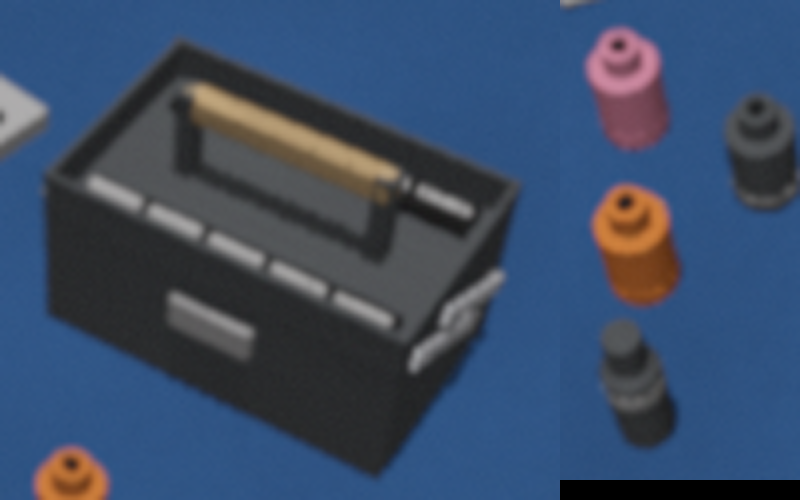

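Crop: the target is at (760,150), a plain dark cylinder with a short stub, with no flange and not the tall stepped one at (635,385). The case arms run (415,365)→(500,275), so they fall towards the back. The tray therefore opens towards world -y, into clear space. Case yaw is about 9.4° and the handle is at about (0.554,-0.051).

Emit:
drive_tool(steps=[50, 18, 27, 0, -0.4, 50, 18, 27, 0, -0.4, 50, 18, 27, 0, -0.4, 50, 18, 27, 0, -0.4, 50, 18, 27, 0, -0.4], grip_force=50)

```text
clock: 0.52
position: [0.2762, -0.4602, 0.2451]
tool_rot: [-1.571, 0.0, -1.304]
force: [0.6, -1.0, -0.4]
grip_width: 0.0503
```

Emit:
drive_tool(steps=[50, 18, 27, 0, -0.4, 50, 18, 27, 0, -0.4, 50, 18, 27, 0, -0.4, 50, 18, 27, 0, -0.4, 50, 18, 27, 0, -0.4])

```text
clock: 0.93
position: [0.3662, -0.3253, 0.2452]
tool_rot: [-1.571, 0.0, -1.339]
force: [-0.4, -1.3, 0.4]
grip_width: 0.05
```

Emit:
drive_tool(steps=[50, 18, 27, 0, -0.4, 50, 18, 27, 0, -0.4, 50, 18, 27, 0, -0.4, 50, 18, 27, 0, -0.4, 50, 18, 27, 0, -0.4])

```text
clock: 1.35
position: [0.4563, -0.1903, 0.2452]
tool_rot: [-1.571, 0.0, -1.374]
force: [1.2, 0.2, -0.1]
grip_width: 0.0502
```

Emit:
drive_tool(steps=[50, 18, 27, 0, -0.4, 50, 18, 27, 0, -0.4, 50, 18, 27, 0, -0.4, 50, 18, 27, 0, -0.4, 50, 0, 0, 0, 0])

```text
clock: 1.77
position: [0.5303, -0.0778, 0.2451]
tool_rot: [-1.569, 0.002, -1.396]
force: [0.1, 0.6, -0.3]
grip_width: 0.0502
```

Emit:
drive_tool(steps=[50, 12, 13, 0, -0.3, 50, 12, 12, 0, 0, 50, 0, 0, -20, 0, 50, 0, 0, -20, 0, 50, 0, 0, 0, 0])

```text
clock: 2.18
position: [0.5501, -0.0585, 0.2021]
tool_rot: [-1.576, 0.001, -1.406]
force: [-0.6, 0.4, -1.4]
grip_width: 0.0503
```

```bash
python3 - <<'E'
from h import *
for n in('side','top'):
    g=grab_frame(n); p=monitor.observe()['position']; print(n,p,proj(g,[p,[.554,-.051,.149],[.5756,.2184,.068],[.5756,.2184,0]]).round(1))
    if n=='side': a=g['frame'][80:220,250:450]
    else: b=g['frame'][100:260,340:500]
a=cv2.resize(a,(800,560))[:,:400+400];b=cv2.resize(b,(560,560))
c=np.hstack([cv2.resize(a,(460,322))[:, :],cv2.resize(b,(322,322))]);cv2.imwrite('pics/h1.png',c[:,:,::-1])
E
```

```text
side [ 0.55074144 -0.05871703  0.20390928] [[357.8 111.3]
 [351.8 132.7]
 [252.3 224.3]
 [255.2 243.3]]
top [ 0.55144697 -0.05884147  0.20523121] [[436.2 173.5]
 [424.  178.2]
 [266.4 172.8]
 [271.2 179.2]]
```

View pics/h1.png

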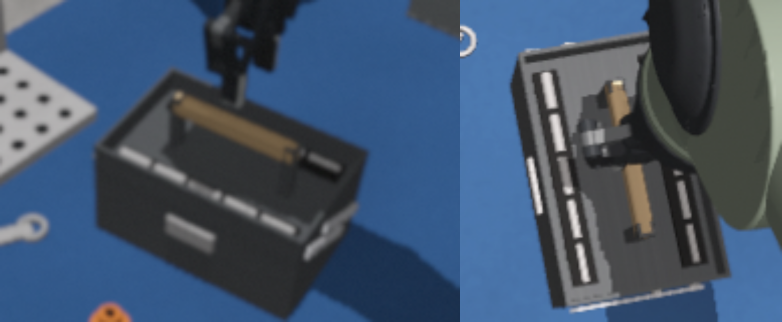

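Emit:
drive_tool(steps=[50, 3, 7, -20, 0, 50, 0, 0, -20, 0, 50, 0, 0, -20, 0, 50, 0, 0, -8, 0, 50, 0, 0, 0, 0])

```text
clock: 2.7
position: [0.5544, -0.0519, 0.1368]
tool_rot: [-1.572, 0.0, -1.407]
force: [-0.7, 0.1, 0.6]
grip_width: 0.05
```

Emit:
drive_tool(steps=[0, 0, 0, 0, 0, 0, 0, 0, 0, 0, 0, 0, 0, 0, 0, 0, 0, 0, 0, 0, 0, 0, 0, 0, 0])

```text
clock: 3.12
position: [0.5556, -0.0526, 0.1387]
tool_rot: [-1.569, -0.001, -1.407]
force: [-0.6, -4.5, 6.9]
grip_width: 0.0134
```

Emit:
drive_tool(steps=[0, 0.8, -5.1, 7.9, 0, 0, 1, -5.9, 7.3, 0, 0, 1.1, -6.6, 6.7, 0, 0, 1.2, -7.2, 5.9, 0, 0, 1.3, -7.8, 5.1, 0])

```text
clock: 3.53
position: [0.5612, -0.0841, 0.1714]
tool_rot: [-1.568, 0.0, -1.406]
force: [7.8, 1.9, -10.4]
grip_width: 0.0133
```

Emit:
drive_tool(steps=[0, 1.4, -8.3, 4.3, 0, 0, 1.4, -8.7, 3.4, 0, 0, 1.5, -9, 2.4, 0, 0, 1.5, -9.2, 1.5, 0, 0, 1.5, -9.3, 0.5, 0])

```text
clock: 3.95
position: [0.5693, -0.1282, 0.1839]
tool_rot: [-1.566, 0.0, -1.405]
force: [8.6, 5.7, -3.9]
grip_width: 0.0129
```

Emit:
drive_tool(steps=[0, 1.5, -9.3, -0.5, 0, 0, 1.5, -9.2, -1.5, 0, 0, 1.5, -9, -2.4, 0, 0, 1.4, -8.7, -3.4, 0, 0, 1.4, -8.3, -4.3, 0])

```text
clock: 4.37
position: [0.5776, -0.173, 0.1722]
tool_rot: [-1.564, -0.001, -1.405]
force: [12.8, 4.3, 0.9]
grip_width: 0.0128
```

Emit:
drive_tool(steps=[0, 1.3, -7.8, -5.1, 0, 0, 1.2, -7.2, -5.9, 0, 0, 1.1, -6.6, -6.7, 0, 0, 1, -5.9, -7.3, 0, 0, 0.8, -5.1, -7.9, 0])

```text
clock: 4.78
position: [0.5836, -0.2059, 0.1393]
tool_rot: [-1.563, -0.002, -1.406]
force: [15.2, 3.0, -0.4]
grip_width: 0.0127
```

Emit:
drive_tool(steps=[0, 0, 0, 0, 0, 0, 0, 0, 0, 0, 0, 0, 0, 0, 0, 0, 0, 0, 0, 0, 0, 0, 0, 0, 0])

```text
clock: 5.2
position: [0.5835, -0.2058, 0.1393]
tool_rot: [-1.563, -0.002, -1.406]
force: [16.8, -0.3, -2.5]
grip_width: 0.0131
```

Emit:
drive_tool(steps=[45, 0, 0, 0, 0, 45, 0, 0, 0, 0, 45, 0, 0, 0, 0, 45, 0, 0, 15, 0, 45, 0, 0, 25, 0])

```text
clock: 5.62
position: [0.5787, -0.2057, 0.1758]
tool_rot: [-1.575, 0.002, -1.407]
force: [0.3, 0.4, 0.3]
grip_width: 0.0454
```

Emit:
drive_tool(steps=[60, 0, 8, 30, 0, 60, 0, 20, 30, 0, 60, 0, 20, 10, 0, 60, 0, 35, 0, 0, 60, 0, 35, 0, 0])

```text
clock: 6.03
position: [0.58, -0.0877, 0.2485]
tool_rot: [-1.569, -0.001, -1.409]
force: [0.9, 0.4, 0.2]
grip_width: 0.0604
```

Emit:
drive_tool(steps=[60, 0, 35, 0, 0, 60, 0, 35, 0, 0, 60, 0, 35, 0, 0, 60, 0, 35, 0, 0, 60, 0, 35, 0, 0])

```text
clock: 6.45
position: [0.5797, 0.0885, 0.2476]
tool_rot: [-1.571, -0.0, -1.407]
force: [1.5, -0.4, 0.0]
grip_width: 0.0598
```

```bash
python3 - <<'E'
from h import *
import pickle
for n in('top','side'):
    g=grab_frame(n); pickle.dump(g,open(n+'2.pkl','wb'))
    if n=='top': save(g,'top2',s=1.25)
p=monitor.observe();print(p['position'],p['tool_rot'])
E
```

```text
[0.57933196 0.09324056 0.24757095] [-1.57061344  0.00255908 -1.39989725]
```

View pics/top2.png

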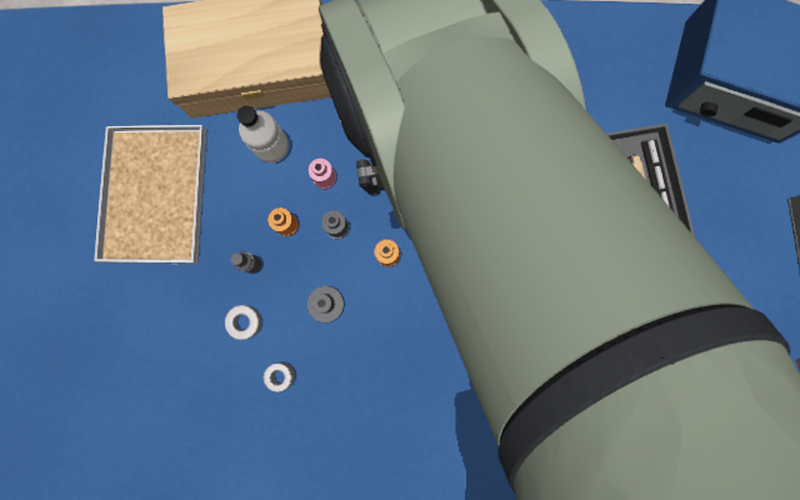

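The tray has gone over to the right (its rim shows at (690,230)). The target is undisturbed at (335,224), with the gripper to its right at (368,175). I'll refine the chuck from the side view.

```bash
python3 - <<'E'
from h import *
import pickle
s=pickle.load(open('side2.pkl','rb'));t=pickle.load(open('top2.pkl','rb'))
print(atz(s,254.5,226,.068),atz(t,333/1.25,217/1.25,.068))
for u,v in((280,215),(386,247),(320,167)): print(atz(t,u/1.25,v/1.25,.068))
a=cv2.resize(s['frame'][60:260,220:460,::-1],None,fx=2.2,fy=2.2,interpolation=cv2.INTER_CUBIC)
b=cv2.resize(t['frame'][155:205,245:285,::-1],(260,325),interpolation=cv2.INTER_CUBIC)
c=np.zeros((440,788,3),np.uint8);c[:,:528]=a;c[:325,528:]=b;cv2.imwrite('pics/s2.png',c)
E
```

```text
[0.56944975 0.21803534 0.068     ] [0.57413284 0.21840113 0.068     ]
[0.57649099 0.29634651 0.068     ]
[0.53097856 0.14057363 0.068     ]
[0.64882687 0.2399699  0.068     ]
```

View pics/s2.png

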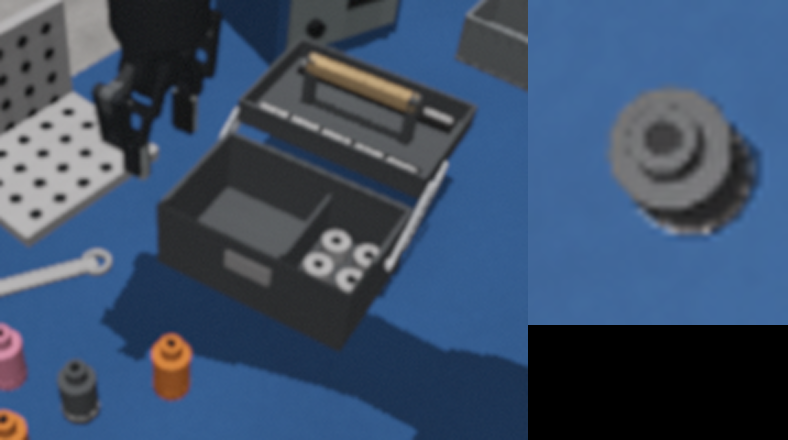

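Crop: the bay is at (255,220), with the divider and dies towards the robot end, as expected. The stub top is at (662,140), which puts the chuck at about (0.570,0.2185).

Emit:
drive_tool(steps=[60, -2, 25, -10, 7, 60, -2, 25, -20, 7, 60, -2, 25, -20, 7, 60, -2, 25, -20, 7, 60, -1, 25, -20, 7])

```text
clock: 6.97
position: [0.5708, 0.2127, 0.1567]
tool_rot: [-1.571, -0.0, -0.79]
force: [0.8, -0.1, 0.0]
grip_width: 0.0598
```

Emit:
drive_tool(steps=[56, 0, 0, 0, 0, 56, 0, 0, 0, 0, 56, 0, 0, 0, 0, 56, 0, 0, 0, 0, 56, 0, 0, 0, 0])

```text
clock: 7.38
position: [0.5717, 0.2111, 0.1581]
tool_rot: [-1.57, -0.001, -0.798]
force: [0.8, 0.4, 0.3]
grip_width: 0.0558
```

```bash
python3 - <<'E'
from h import *
import pickle
g=grab_frame('side'); p=monitor.observe();print(p['position'],p['tool_rot'])
c0=np.array([.570,.2185,0]);print(proj(g,[c0+[0,0,.068],c0+[0,0,.052],c0]).round(1)); print(proj(g,[p['position'],p['position']-[0,0,.014],[.599,-.043,.005]]).round(1),proj(g,[[.570,.2185,.03]]))
t=pickle.load(open('top2.pkl','rb'));print(atz(t,265.6,176.3,.068),atz(t,267.2,178.1,.052),atz(g,254.1,227.3,.068))
save(g,'s3',(190,60,390,260),3)
E
```

```text
[0.57163555 0.21122531 0.15801683] [-1.57008209e+00 -8.05802065e-04 -7.97794873e-01]
[[254.1 226. ]
 [254.8 230.6]
 [256.9 244.9]]
[[252.3 194.3]
 [253.  199.1]
 [330.  170.4]] [[255.73652399 236.84326651]]
[0.56914418 0.21971066 0.068     ] [0.56864304 0.21897233 0.052     ] [0.56767681 0.22069315 0.068     ]
```

View pics/s3.png

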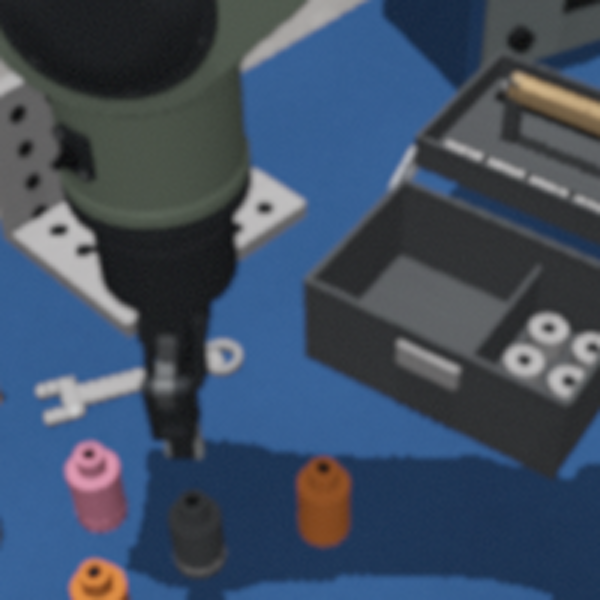

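Emit:
drive_tool(steps=[56, -3, 8, -10, 0, 56, 0, 0, -30, 0, 56, 0, 0, -30, 0, 56, 0, 0, -30, 0, 56, 0, 0, -22, 0])

```text
clock: 7.85
position: [0.567, 0.2201, 0.0326]
tool_rot: [-1.572, 0.001, -0.796]
force: [-0.8, 0.3, -0.2]
grip_width: 0.0559
```

Emit:
drive_tool(steps=[56, 0, 0, 0, 0, 30, 0, 0, 0, 0, 30, 0, 0, 0, 0, 30, 0, 0, 0, 0, 30, 0, 0, 0, 0])

```text
clock: 8.27
position: [0.5687, 0.2203, 0.0366]
tool_rot: [-1.569, -0.001, -0.796]
force: [-0.2, -0.9, -3.2]
grip_width: 0.0337
```

Emit:
drive_tool(steps=[30, 0, 0, 15, 0, 30, 0, 0, 30, 0, 30, 0, 0, 35, 0, 30, 0, 0, 35, 0, 30, 0, 0, 35, 0])

```text
clock: 8.68
position: [0.5679, 0.2199, 0.1878]
tool_rot: [-1.57, -0.0, -0.796]
force: [1.5, -0.3, -2.8]
grip_width: 0.0333
```

Emit:
drive_tool(steps=[30, 2, -16, 0, 0, 30, 3, -26, 0, 0, 30, 3, -26, 0, 0, 30, 3, -26, 0, 0, 30, 3, -26, 0, 0])

```text
clock: 9.1
position: [0.5822, 0.0988, 0.1863]
tool_rot: [-1.57, -0.001, -0.796]
force: [0.9, -0.3, -2.7]
grip_width: 0.0335
```

Emit:
drive_tool(steps=[30, 4, -36, 0, 0, 30, 4, -36, 0, 0, 30, 4, -36, 0, 0, 30, 2, -20, 0, 0, 30, 1, -8, 0, 0])

```text
clock: 9.52
position: [0.5972, -0.0405, 0.186]
tool_rot: [-1.571, -0.002, -0.801]
force: [-0.1, -0.1, -3.1]
grip_width: 0.0336
```

Emit:
drive_tool(steps=[30, 1, -7, 0, 0, 30, 0, 0, 0, 0, 30, 0, 0, 0, 0, 30, 0, 0, 0, 0, 30, 0, 0, 0, 0])

```text
clock: 9.93
position: [0.5981, -0.0416, 0.1854]
tool_rot: [-1.57, 0.0, -0.794]
force: [0.4, 0.7, -2.2]
grip_width: 0.0337
```

```bash
python3 - <<'E'
from h import *
g=grab_frame('side'); p=monitor.observe();print(p['position'],p['tool_rot'],p['grip_width'],p['force'])
e=np.array([np.cos(.171),np.sin(.171),0]);n=np.array([-e[1],e[0],0]);C=np.array([.554,-.051,0])
P=[C+a*e*.11+b*n*.07+np.array([0,0,.085]) for a,b in((1,1),(1,-1),(-1,-1),(-1,1))]
B=C+.046*e
im=g['frame'].copy()
for x in proj(g,P): cv2.circle(im,tuple(int(round(i)) for i in x),1,(255,0,0),-1)
Q=[B+a*e*.0615+b*n*.065+np.array([0,0,.005]) for a,b in((1,1),(1,-1),(-1,-1),(-1,1))]
for x in proj(g,Q): cv2.circle(im,tuple(int(round(i)) for i in x),1,(0,255,0),-1)
print(B); g['frame']=im; save(g,'s4',(260,50,460,230),3.5)
E
```

```text
[ 0.59816049 -0.04176266  0.18540896] [-1.57050760e+00  1.26604057e-04 -7.94483069e-01] 0.033587215821482816 [-0.95562006  0.45600364 -2.36514282]
[ 0.59932909 -0.04317228  0.        ]
```

View pics/s4.png

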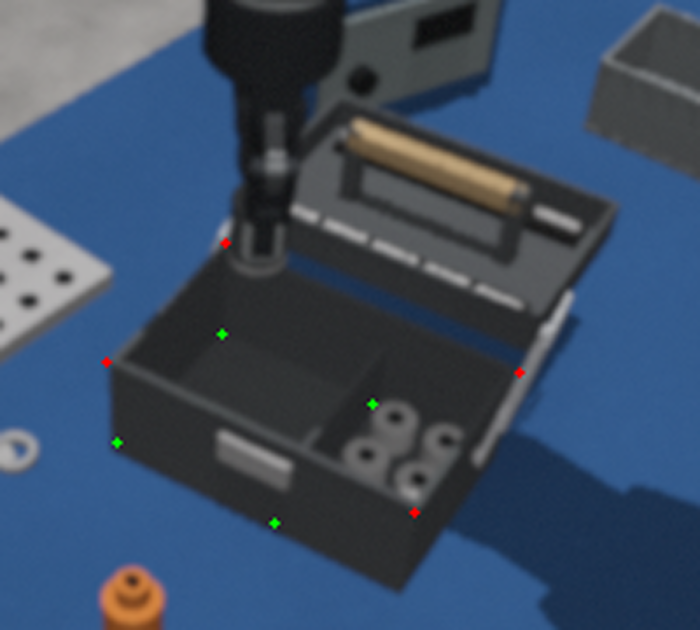

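The case outline (red) and the bay floor (green) fit the picture well, and the chuck hangs upright over the bay at (258,250).

Emit:
drive_tool(steps=[30, 0, 0, -35, 0, 30, 0, 0, -35, 0, 30, 0, 0, -35, 0, 30, 0, 0, -25, 0, 30, 0, 0, -9, 0])

```text
clock: 10.4
position: [0.5963, -0.0421, 0.0428]
tool_rot: [-1.574, 0.003, -0.795]
force: [-0.2, 0.2, -2.4]
grip_width: 0.0332
```

Emit:
drive_tool(steps=[30, 0, 0, -2, 0, 30, 0, 0, -1, 0, 30, 0, 0, -1, 0, 30, 0, 0, 0, 0, 30, 0, 0, 0, 0])

```text
clock: 10.82
position: [0.5988, -0.043, 0.0436]
tool_rot: [-1.57, -0.001, -0.796]
force: [-0.2, -0.3, -2.6]
grip_width: 0.0335
```

Emit:
drive_tool(steps=[30, 0, 0, -1, 0, 30, 0, 0, -1, 0, 30, 0, 0, 0, 0, 30, 0, 0, 0, 0, 30, 0, 0, 0, 0])

```text
clock: 11.23
position: [0.5987, -0.0431, 0.0415]
tool_rot: [-1.57, -0.001, -0.796]
force: [-2.7, -0.4, 13.7]
grip_width: 0.0338
```

Emit:
drive_tool(steps=[30, 0, 0, -1, 0, 30, 0, 0, 0, 0, 30, 0, 0, 0, 0, 30, 0, 0, 0, 0, 30, 0, 0, 0, 0])

```text
clock: 11.65
position: [0.5988, -0.0431, 0.0414]
tool_rot: [-1.57, -0.002, -0.796]
force: [-10.0, -0.1, 33.1]
grip_width: 0.0337
```

Contact with the floor. I'll ease off 1 mm, then release slowly and rise.

Emit:
drive_tool(steps=[30, 0, 0, 1, 0, 36, 0, 0, 0, 0, 42, 0, 0, 0, 0, 50, 0, 0, 0, 0, 54, 0, 0, 0, 0])

```text
clock: 12.07
position: [0.5982, -0.043, 0.0402]
tool_rot: [-1.571, 0.0, -0.796]
force: [-0.7, 0.1, -0.3]
grip_width: 0.0542
```

Emit:
drive_tool(steps=[54, 0, 0, 0, 0, 54, 0, 0, 10, 0, 54, 0, 0, 30, 0, 54, 0, 0, 35, 0, 54, 0, 0, 35, 0])

```text
clock: 12.48
position: [0.5977, -0.0428, 0.1519]
tool_rot: [-1.571, 0.001, -0.796]
force: [0.6, -0.6, 0.5]
grip_width: 0.0542
```

Emit:
drive_tool(steps=[54, 0, 0, 35, -7, 54, 0, 0, 25, -7, 54, -4, -25, 0, -7, 54, -4, -35, 0, -7, 54, -4, -35, 0, -7])

```text
clock: 12.9
position: [0.5861, -0.1383, 0.2118]
tool_rot: [-1.569, -0.0, -1.411]
force: [0.2, -0.1, -0.0]
grip_width: 0.054
```

```bash
python3 - <<'E'
from h import *
g=grab_frame('side'); p=monitor.observe();print(p['position'],p['tool_rot'])
B=np.array([.5988,-.0430,0]);print(proj(g,[B+[0,0,.005],B+[0,0,.057],B+[0,0,.073]]))
save(g,'s5',(260,50,460,230),3.5)
E
```

```text
[ 0.58451857 -0.14716528  0.21138164] [-1.57107695 -0.00385504 -1.42884114]
[[330.06754063 170.40775235]
 [331.176684   154.981108  ]
 [331.5343992  149.9897443 ]]
```

View pics/s5.png

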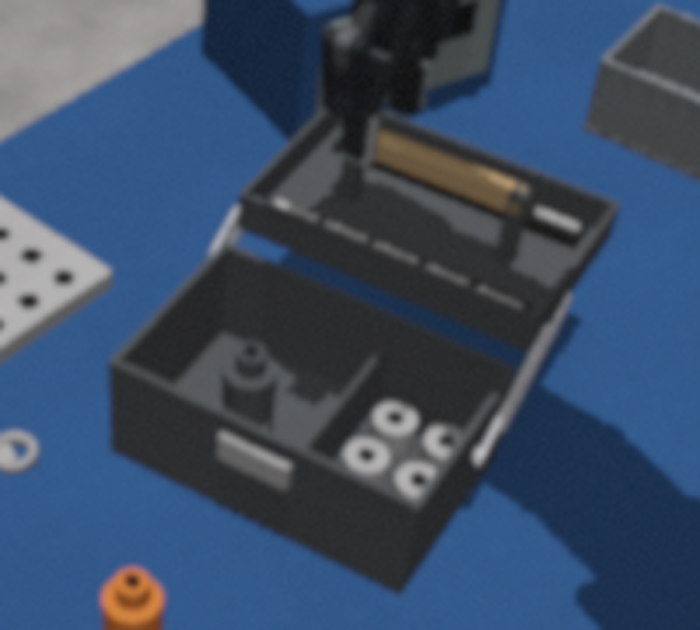

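The chuck stands upright in the bay at (250,385), and the tray is still open. Next I go back to the handle.

Emit:
drive_tool(steps=[54, -2, -30, 0, 0, 54, -2, -25, 0, 0, 54, 0, 0, 0, 0, 54, 0, 0, 0, 0, 54, 0, 0, 0, 0])

```text
clock: 13.37
position: [0.5822, -0.1922, 0.2107]
tool_rot: [-1.57, 0.001, -1.406]
force: [-0.6, 0.8, 0.5]
grip_width: 0.0538
```

Emit:
drive_tool(steps=[54, -1, -13, 0, 0, 54, 0, 0, -20, 0, 54, 0, 0, -25, 0, 54, 0, 0, -20, 0, 54, 0, 0, -8, 0])

```text
clock: 13.78
position: [0.5802, -0.2052, 0.1349]
tool_rot: [-1.573, 0.002, -1.406]
force: [-0.5, 0.2, 0.4]
grip_width: 0.0537
```

Emit:
drive_tool(steps=[54, 0, 0, 0, 0, 0, 0, 0, 0, 0, 0, 0, 0, 0, 0, 0, 0, 0, 0, 0, 0, 0, 0, 0, 0])

```text
clock: 14.2
position: [0.5818, -0.2065, 0.1386]
tool_rot: [-1.569, -0.001, -1.407]
force: [-0.0, 0.0, 7.6]
grip_width: 0.0129
```

Emit:
drive_tool(steps=[0, 0, 0, 0, 0, 0, 0, 0, 0, 0, 0, 0, 0, 0, 0, 0, 0, 0, 0, 0, 0, 0, 0, 0, 0])

```text
clock: 14.62
position: [0.5818, -0.2064, 0.1386]
tool_rot: [-1.569, -0.001, -1.407]
force: [-0.6, -0.9, 6.8]
grip_width: 0.0134
```

Emit:
drive_tool(steps=[0, -0.9, 5.1, 7.9, 0, 0, -1.1, 5.9, 7.3, 0, 0, -1.2, 6.6, 6.7, 0, 0, -1.4, 7.2, 5.9, 0, 0, -1.5, 7.8, 5.1, 0])

```text
clock: 15.03
position: [0.5757, -0.1743, 0.1715]
tool_rot: [-1.569, -0.002, -1.407]
force: [3.9, -4.5, -1.3]
grip_width: 0.013
```

Emit:
drive_tool(steps=[0, -1.6, 8.3, 4.3, 0, 0, -1.6, 8.7, 3.4, 0, 0, -1.7, 9, 2.4, 0, 0, -1.7, 9.2, 1.5, 0, 0, -1.7, 9.3, 0.5, 0])

```text
clock: 15.45
position: [0.5674, -0.1292, 0.1837]
tool_rot: [-1.569, -0.002, -1.407]
force: [0.6, -4.0, 5.0]
grip_width: 0.0137
```

Emit:
drive_tool(steps=[0, -1.7, 9.3, -0.5, 0, 0, -1.7, 9.2, -1.5, 0, 0, -1.7, 9, -2.4, 0, 0, -1.6, 8.7, -3.4, 0, 0, -1.6, 8.3, -4.3, 0])

```text
clock: 15.87
position: [0.5587, -0.0835, 0.1704]
tool_rot: [-1.57, -0.0, -1.407]
force: [3.0, -1.8, -1.1]
grip_width: 0.0131
```

Emit:
drive_tool(steps=[0, -1.5, 7.8, -5.1, 0, 0, -1.4, 7.2, -5.9, 0, 0, -1.2, 6.6, -6.7, 0, 0, -1.1, 5.9, -7.3, 0, 0, -0.9, 5.1, -7.9, 0])

```text
clock: 16.28
position: [0.5531, -0.0522, 0.1369]
tool_rot: [-1.569, -0.002, -1.407]
force: [1.6, -37.3, 84.9]
grip_width: 0.0132
```

Emit:
drive_tool(steps=[0, 0, 0, 0, 0, 0, 0, 0, 0, 0, 0, 0, 0, 0, 0, 0, 0, 0, 0, 0, 0, 0, 0, 0, 0])

```text
clock: 16.7
position: [0.5532, -0.0529, 0.1375]
tool_rot: [-1.569, -0.002, -1.408]
force: [6.2, -9.9, 9.5]
grip_width: 0.013
```

Emit:
drive_tool(steps=[45, 0, 0, 0, 0, 45, 0, 0, 0, 0, 45, 0, 0, 0, 0, 45, 0, 0, 0, 0, 45, 0, 0, 20, 0])

```text
clock: 17.12
position: [0.5505, -0.0514, 0.1545]
tool_rot: [-1.576, 0.001, -1.407]
force: [-0.5, -0.9, -0.8]
grip_width: 0.0456
```

Emit:
drive_tool(steps=[45, 0, 0, 30, 0, 45, 0, 0, 30, 0, 45, 0, 0, 30, 0, 45, 0, 0, 0, 0, 45, 0, 0, 0, 0])

```text
clock: 17.53
position: [0.5528, -0.0516, 0.2484]
tool_rot: [-1.569, -0.0, -1.407]
force: [0.1, -0.4, -1.6]
grip_width: 0.045
```

```bash
python3 - <<'E'
from h import *
import pickle
g=grab_frame('side'); p=monitor.observe();print(p['position'],p['force'])
s=pickle.load(open('side.pkl','rb'));c=lambda f:cv2.resize(f['frame'][80:230,260:440,::-1],None,fx=2.2,fy=2.2)
cv2.imwrite('pics/end.png',np.hstack([c(s),c(g)]))
E
```

```text
[ 0.55219468 -0.0516398   0.24713952] [ 0.03146964 -0.19976355 -0.79103285]
```

View pics/end.png

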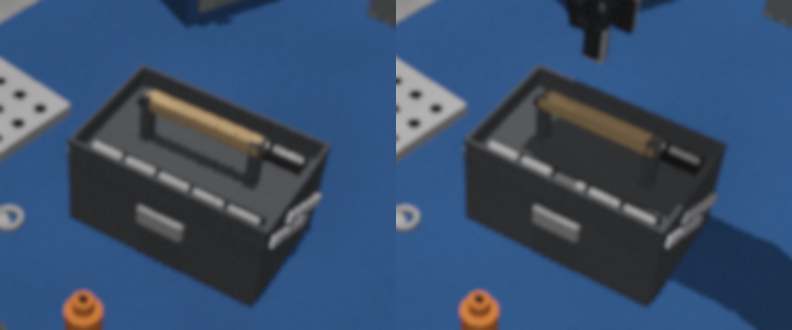

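The tray is closed exactly as in the first picture, and the gripper is clear of everything.

```bash
python3 -c "
from workcell import workorder
print(workorder.job_done())"
```

```text
the job is handed in; nothing more can be done
None
```

I swung the tray open by its handle and stood the straight dark chuck with the short stub upright near the bay centre. I then swung the tray back down and handed the job in at about 18 s; no verdict was reported.

- **Chuck:** the picture after release showed it upright and free in the bay, with the tray still open. It could not be seen once the tray was closed.
- **Tray:** in the last picture it matches the starting picture, fully down on the case. The gripper was about 10 cm above the handle and touching nothing.
- **Forces:** as the tray came down on the case, the tool force read about 93 N at the end of one move. That is under the 120 N wrist limit, but I only see forces at the end of each move, so a higher brief peak can't be ruled out. It fell to about 15 N before release.

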